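Dock the stamp tray behind its sill

ROBOT

A 7-joint arm with a two-finger parallel gripper is mounted at the origin on the work surface. World frame = base frame: x ahead of the robot, y to its left, z up, the work surface at z = 0. Lengths are in m, angles in rad, forces in N, time in s.
With the tool pointing down it reaches from about 0.4 to 0.85 m from the base axis. Payload 10.4 kg.
Tool frame: the origin (TCP) lies at the very end of the fingers, on their centre line; the grasp point (between the pads) lies manip.hold_point_z behind it (manip.hold_point_z is the distance from the TCP to the grasp point, in m); z points along the fingers, y is the direction in which the jaws open and shut (so a half turn about z gives the same grasp; the last joint's range is limited). The gripper opens to 85 mm and grips with 20 to 120 N. Pads are 22 mm wide; open, the fingers measure 114 mm over their backs; the gripper's body (76 mm by 85 mm) begins 54 mm behind the grasp point. The pads swing forward as they close: fully open they stand 13 mm farther back than shut.
Start: joints at [-1.347, 0.332, -0.065, 1.46, 0.022, 1.35, -0.088], TCP at [0.153, 0.606, 0.231] pointing down, gripper open.
Joint ranges: [-2.6, 2.6], [-0.5, 2.12], [-1.47, 1.34], [0.16, 2.42], [-1.27, 4.41], [0.06, 2.06], [-2.6, 2.6]. Speed limits (rad/s): [2.22, 2.22, 2.79, 2.79, 3.14, 3.14, 3.14].

INTERFACE

Orientations are given as a unit quaternion [x, y, z, w].
In Python, from workcell import manip gives the robot as it stands.
- The arm moves only by the tool jog_arm, never from a script. Its arguments are lists of equal length, an entry for each row: "translation": the shift along the world's x, y, z in mm, a list of three; "turn": the turn about the world's z in degrees. In form: {"translation": [[x, y, z], ...], "turn": [turn, ...]}. A call has 1 to 12 rows; each row is the pose to reach, as a shift and turn from the pose measured when the call began; what a row does not reach only later rows make up. A row lasts 1/12 s, in which the tool goes at most 41.7 mm and 7.16 degrees, less where a joint would pass 70% of its speed; a pose out of reach is approached as far as the arm can. A call with a gripper value outside its range is refused whole. "grip" is the finger opening in mm, from 0 to 85.4, set as the call begins (left out, the last holds). The fingers move at their own pace and stop on an object; "grip_force" is the grip in N (left out, the last holds). Time passes only in rows, so rows that repeat a pose let the fingers close. It gives the time, the measured TCP pose, the force and the opening at its end, in the units of the state.
- manip.get_obs(): the state, without advancing time (a new reading comes with each control period).
- manip.camera(name): name is "scene" or "top" or "wrist"; returns a dict with "frame" (480x640x3 uint8, red, green, blue), "mtx" (3x3 intrinsics, pixels), "pose" (4x4, takes a point from camera to world coordinates). Camera axes: x right, y down, z forward; pixel columns grow to the right and rows downward; lengths in m; the calibration is good to about 2 mm. The wrist camera is an equidistant fisheye: a pixel r from the principal point sees the ray r / f radians off the axis. A picture is of the moment at which its call begins. There is no depth.
- manip.hand_in(): hands the job in, once; it reports no verdict.
Trained networks look in a picture, given as the dict that the camera call returned (one of the last four; its "shot" number tells which), for a name from the list of things; names that differ only in an ending like _2 or _b are one class to them, and where a whole thing is asked for, a point or a joint stands for the part that bears it (a point fixed in the world has none). Each returns a list of dicts, best first, with "confidence" (0 to 1); they miss things now and then, are a little off and sometimes report something else, mostly with a low value. They report only what shows in the picture. A call takes as long as a camera call.
- manip.outline_of(picture, label): "mask" (480x640 bool, what is visible of it) and "extent" ([left, top, right, bottom] in pixels, round what is visible of it).
- manip.pinpoint(picture, label): "at" ([column, row] in pixels: a listed point, or the origin of a listed thing).
The state is a dict: "clock": time; "joint_pos": joint angles; "joint_velocities": joint speeds; "tau": joint torques, N m; "position": TCP position; "ee_rot": TCP orientation; "ft_force": force on the tool from outside, world axes, zero at the start; "torque": the same for the moment, N m; "grip_width": opening from 0.0 (shut) to 1.0 (fully open).
Only numpy, scipy, OpenCV 4.12 (cv2) and the standard library are available. Lean on these libraries where they do the work, as an engineer would, in place of code of your own. Each camera call takes 0.05 s, during which the arm holds its last target. There are 200 camera calls.

TASK

Dock the plywood tray of leather stamps in its bay: lift its leading end by the handle bar onto the wooden sill strip, keeping the rear end down on the bench, then work the tray over the sill and against the sprung end plate until the rear end drops in behind the sill and the tray lies flat, held by the spring. Never carry the tray or tip it steeply, be gentle with the sill and the plate, pressing only as hard as it takes, and leave the other things on the bench alone.

Things in the scene. Friction and masses are not known exactly. Their poses are not given: they have to be found in the camera images.
- tray: open plywood tray, 110 mm wide (its x) by 150 mm long (its y), walls 32 mm high, about 0.7 kg, with a row of steel punches (fixed in it, none higher than 18 mm) lying inside and a round 10 mm dowel handle bar across each end. Origin: centre of its underside; +y points to its leading end (the nose, towards the sill), z up. Starts flat on the bench in front of the sill, up to 0.25 rad askew to it
- tray_nose (a point): middle of the tray's bottom edge at its leading end (tray y = +75 mm, z = 0)
- tray_tail (a point): middle of the tray's bottom edge at its rear end (tray y = -75 mm, z = 0); it is not to rise more than 30 mm above the bench
- nose_handle (a point): middle of the leading dowel bar: 10 mm thick, runs along the tray's x, 90 mm free between its two cheeks (cheeks rise to 68 mm), axis 58 mm above the tray's underside and 20 mm back from the nose end face. Pinch it from above with the fingers closing along the tray's y; the bar can turn between the fingers
- tail_handle (a point): the same bar at the rear end, 20 mm in from the rear end face
- dock: the tray's dock. Origin: on the bench, midway between two fixed steel runners (x = +-94 mm, 8 mm high); +y is the way the tray goes in, z up. Between the runners a wooden frame has been clamped by hand: all of it stands up to 10 mm off, along +-y, from the nominal places told here, the same for all its parts, and this offset is not in the dock's pose. The floor inside is the bench (z = 0)
- sill (a point): nominal middle (frame offset not included) of the sill strip's underside, which is the dock's origin: threshold strip 170 mm long (x), 14 mm thick (y -7 to +7 mm), 12 mm high. Behind it stand two side rails, 18 mm high, 126 mm apart inside, from y = +35 mm on, and an end block 36 mm high from y = +185 mm on. No part of the dock may be loaded with more than 30 N by the tray
- plate_face (a point): nominal middle (frame offset not included) of the face of the sprung aluminium end plate, dock y = 153 mm, z = 15 mm; plate 110 mm wide, 2 to 28 mm high. It gives way in +y: 2 N to start, then 1.5 N per mm, but no further than 10 mm. It rests 146 mm beyond the sill's inner face, so the 150 mm tray must push it back 4 mm to fit, about 6 mm while its rear end is still up on the sill
- mallet: wooden mallet lying on its side, head 50 x 85 x 50 mm, about 250 mm long (bystander; leave alone). Origin: centre of its underside
- knife: black utility knife with yellow end, 130 mm long, 16 mm high (bystander; leave alone). Origin: centre of its underside
- wax_tin: round flat aluminium tin, 64 mm across, 24 mm high (bystander; leave alone). Origin: centre of its underside
- sanding_block: cork block 50 x 90 x 30 mm (bystander; leave alone). Origin: centre of its underside
- pen_pot: grey pot, 84 mm across, 100 mm high (bystander; leave alone). Origin: centre of its underside

How it is judged:
By the outcome, as a careful person would: the job done as asked, in the order asked, and still so for the second after the job is handed in, with the robot touching nothing.
It also fails if it takes over 72 s, if anything falls off the work surface, if the arm or the gripper's body presses on something with over 40 N, if the wrist force passes 120 N, or if a joint passes its speed limit or range.

## Working session

There is one attempt and no reset: what is moved stays moved. The work goes in short steps, Python scripts to look and compute and a tool call to move; the robot and the scene stay as the last step left them, time stands still between calls to the robot, and variables do not carry over. Pictures are saved under pics/ and viewed, about 8 in all and at most 12, crops included, and the job is handed in when it is done.

Besides the shell and the picture viewer there is one more tool, called after "Emit:" by a JSON object that holds its "name" and its "arguments". jog_arm: Moves the arm, as the interface text tells. Its arguments: {"type":"object","properties":{"translation":{"type":"array"},"turn":{"type":"array"},"grip":{"type":"number"},"grip_force":{"type":"number"}},"required":["translation","turn"]}

```bash
mkdir -p pics; cat > h.py <<'E'
import numpy as np, cv2
from workcell import manip
def ray(c,uv):
    K=np.array(c["mtx"]);P=np.array(c["pose"])
    d=np.array([(uv[0]-K[0,2])/K[0,0],(uv[1]-K[1,2])/K[1,1],1.])
    d=P[:3,:3]@d
    return P[:3,3],d
def at_z(c,uv,z):
    o,d=ray(c,uv); return o+d*(z-o[2])/d[2]
def px(c,p):
    P=np.linalg.inv(np.array(c["pose"]));q=P[:3,:3]@np.array(p)+P[:3,3];q=np.array(c["mtx"])@q;return q[:2]/q[2]
def save(c,n): cv2.imwrite("pics/"+n,c["frame"][:,:,::-1])
Z=dict(tray=0,tray_nose=0,tray_tail=0,nose_handle=.058,tail_handle=.058,dock=0,sill=0,plate_face=.015)
E
python3 - <<'E'
from h import *
o=manip.get_obs();print({k:np.round(v,3) for k,v in o.items()},manip.hold_point_z)
for n in("top","scene"):
    c=manip.camera(n);save(c,n+"0.png");print(n,np.round(c["pose"],3)[:3,3])
    for k,z in Z.items():
        for r in manip.pinpoint(c,k)[:1]:
            print(k,np.round(r["at"],1),round(r["confidence"],2),np.round(at_z(c,r["at"],z)*1000,1))
E
```

```text
{'clock': np.float64(0.0), 'joint_pos': array([-1.347,  0.333, -0.065,  1.461,  0.022,  1.35 , -0.089]), 'joint_velocities': array([ 0.   , -0.002, -0.   , -0.001, -0.   ,  0.001,  0.001]), 'tau': array([-1.0000e-03, -6.2544e+01,  4.9000e-02, -3.9161e+01,  1.6000e-02,
        1.0000e-02, -0.0000e+00]), 'position': array([0.153, 0.606, 0.231]), 'ee_rot': array([ 0.123,  0.992, -0.001, -0.   ]), 'ft_force': array([ 0.25 , -0.368, -0.343]), 'torque': array([-0.043,  0.015,  0.034]), 'grip_width': np.float64(0.997)} 0.0187
top [0.408 0.081 1.023]
tray [448.2 243.8] 0.77 [ 574.3 -177.1    0. ]
tray_nose [415.4 254.5] 0.77 [ 552.1 -108.8    0. ]
tray_tail [482.1 236.5] 0.92 [ 589.4 -247.7    0. ]
nose_handle [429.4 248.3] 0.74 [ 556.1 -125.6   58. ]
tail_handle [482.1 237.9] 0.78 [ 576.4 -228.9   58. ]
dock [371.1 266.6] 0.78 [527.2 -17.2   0. ]
sill [371.  267.2] 0.67 [526. -17.   0.]
plate_face [294.8 277.8] 0.78 [503.  138.6  15. ]
scene [ 0.85  -0.471  0.815]
tray [236.5 394.8] 0.87 [ 572.5 -173.8    0. ]
tray_nose [253.5 354.3] 0.87 [ 558.9 -105.4    0. ]
tray_tail [219.5 445.4] 0.74 [ 592.8 -247.8    0. ]
nose_handle [244.5 345.8] 0.7 [ 561.  -125.9   58. ]
tail_handle [214.  414.6] 0.79 [ 581.5 -232.8   58. ]
dock [265.5 300.7] 0.6 [523.6 -11.8   0. ]
sill [268.6 301.9] 0.75 [529.3 -11.4   0. ]
plate_face [297.8 229.8] 0.82 [501.  137.7  15. ]
```

View pics/top0.png

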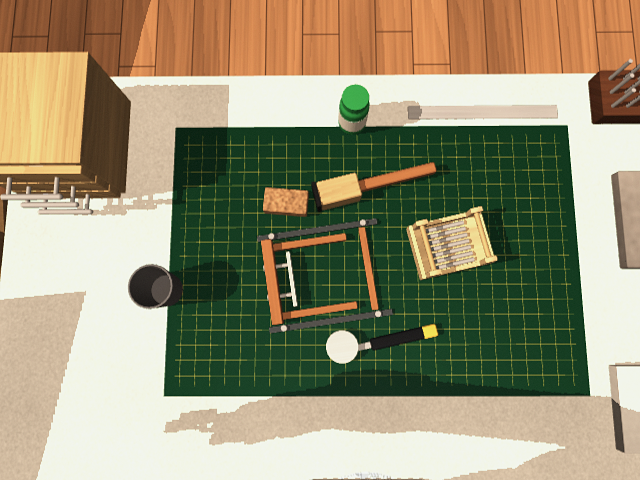

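View pics/scene0.png

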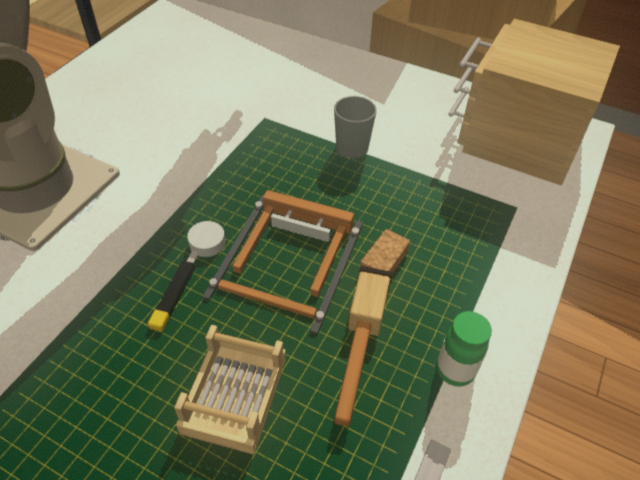

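Top picture: tray at (450,243), sill at col 362–378, rows 226–315, plate at (292,278). The knife, tin and mallet flank the dock. Next I measure the real sill, plate and yaw by segmentation.

```bash
python3 - <<'E'
from h import *
c=manip.camera("top");im=c["frame"].copy()
hsv=cv2.cvtColor(im,cv2.COLOR_RGB2HSV)
def rect(mask,z,name,box):
    m=np.zeros_like(mask);x0,y0,x1,y1=box;m[y0:y1,x0:x1]=mask[y0:y1,x0:x1]
    n,l,s,_=cv2.connectedComponentsWithStats(m.astype(np.uint8))
    i=1+np.argmax(s[1:,4]);v,u=np.nonzero(l==i)
    w=np.array([at_z(c,p,z)[:2] for p in zip(u,v)])*1000
    r=cv2.minAreaRect(w.astype(np.float32));print(name,len(u),np.round(r[0],1),np.round(r[1],1),round(r[2],1));return np.array(r[0])
wood=(hsv[...,0]<18)&(hsv[...,1]>120)&(hsv[...,2]>90)
rect(wood,.012,"sill",(355,226,384,312))
rect(wood,.036,"endblk",(255,225,283,335))
plate=(hsv[...,1]<60)&(hsv[...,2]>140)
rect(plate,.028,"plate",(284,245,300,312))
for k in ("tray",):
    r=manip.outline_of(c,k)[0];m=r["mask"];v,u=np.nonzero(m);print(r["extent"])
crop=cv2.resize(im[195:345,250:510],None,fx=3,fy=3,interpolation=cv2.INTER_CUBIC);cv2.imwrite("pics/crop.png",crop[:,:,::-1])
E
```

```text
sill 579 [524.1  -9.6] [170.5  14.1] 8.6
endblk 994 [494.9 183.7] [168.5  42.1] 0.6
plate 245 [499.8 152.8] [110.6  21.9] 8.5
[406.9, 205.4, 498.7, 283.7]
```

View pics/crop.png

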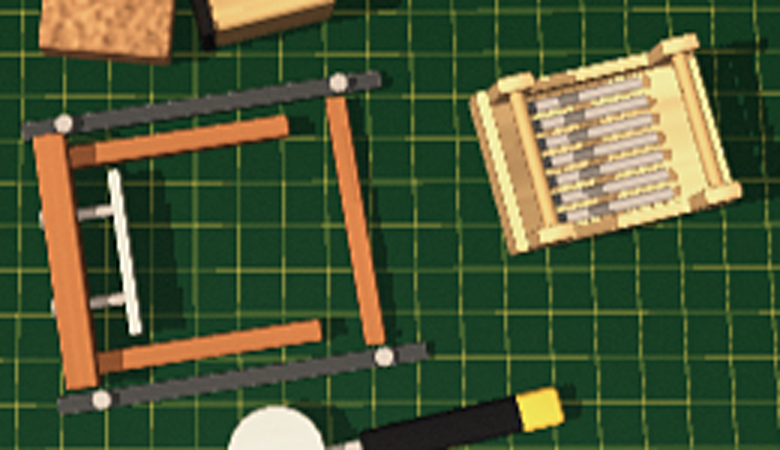

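Top crop: the sill fits exactly 170×14 mm, centre (524,-10), with dock yaw 8.6°. That puts the frame about +7 mm from nominal. Tray yaw is about 13.5°, and nothing is in the way. I'm moving above the nose handle.

Emit:
{"name": "jog_arm", "arguments": {"translation": [[20,-20,0],[45,-48,0],[72,-76,0],[100,-104,0],[126,-132,0],[152,-160,0],[180,-188,0],[206,-216,0],[232,-244,0],[258,-272,0],[280,-300,0],[300,-325,0]], "turn": [1,3,5,7,10,13,16,19,22,25,27,28], "grip": 50}}

```text
clock: 2.0
position: [0.4541, 0.2788, 0.2316]
ee_rot: [-0.121, 0.993, 0.0, 0.0]
ft_force: [-0.1, 0.3, -0.6]
grip_width: 0.584
```

Emit:
{"name": "jog_arm", "arguments": {"translation": [[8,-32,0],[18,-68,0],[28,-104,0],[38,-140,0],[48,-176,0],[58,-212,-5],[68,-248,-10],[78,-284,-15],[88,-320,-20],[97,-355,-25],[103,-390,-30],[105,-407,-30]], "turn": [0,0,0,0,0,0,0,0,0,0,0,0]}}

```text
clock: 3.0
position: [0.5586, -0.1331, 0.2009]
ee_rot: [-0.119, 0.993, -0.001, -0.0]
ft_force: [-0.0, -0.4, -0.2]
grip_width: 0.587
```

```bash
cat >> h.py <<'E'
def fray(c,uv):
    K=np.array(c["mtx"]);P=np.array(c["pose"]);a=(uv[0]-K[0,2])/K[0,0];b=(uv[1]-K[1,2])/K[1,1];r=np.hypot(a,b)+1e-12
    return P[:3,3],P[:3,:3]@np.array([a/r*np.sin(r),b/r*np.sin(r),np.cos(r)])
def fat_z(c,uv,z):
    o,d=fray(c,uv);return o+d*(z-o[2])/d[2]
def fpx(c,p):
    P=np.linalg.inv(np.array(c["pose"]));q=P[:3,:3]@np.array(p)+P[:3,3];h=np.hypot(q[0],q[1]);t=np.arctan2(h,q[2]);K=np.array(c["mtx"])
    return np.array([K[0,2]+K[0,0]*t*q[0]/h,K[1,2]+K[1,1]*t*q[1]/h])
def pose():
    o=manip.get_obs();q=o["ee_rot"];print("t",round(float(o["clock"]),2),"pos",np.round(o["position"]*1000,1),"jaw",round(float(np.degrees(2*np.arctan2(q[1],q[0])))-90,1),"F",np.round(o["ft_force"],1),"w",round(float(o["grip_width"])*85.4,1))
    return o
E
python3 - <<'E'
from h import *
pose()
c=manip.camera("wrist");save(c,"w1.png")
for k in("tray_nose","tray_tail","nose_handle","tail_handle","sill"):
    for r in manip.pinpoint(c,k)[:1]: print(k,np.round(r["at"]),round(r["confidence"],2),np.round(fat_z(c,r["at"],Z[k])*1000,1))
c=manip.camera("top")
E
```

```text
t 3.0 pos [ 558.6 -133.1  200.9] jaw 103.7 F [-0.  -0.4 -0.2] w 50.1
tray_nose [358. 211.] 0.96 [551.2 -97.5   0. ]
tray_tail [201. 209.] 0.62 [ 585.  -245.8    0. ]
nose_handle [200. 208.] 0.24 [ 568.8 -230.1   58. ]
tail_handle [199. 222.] 0.6 [ 580.3 -229.2   58. ]
sill [448. 207.] 0.65 [525.1 -11.4   0. ]
```

View pics/w1.png

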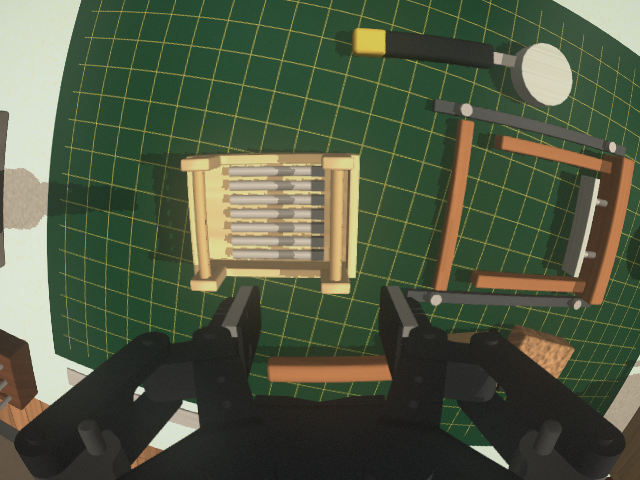

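The wrist view shows the nose bar from about (337,170) to (335,280) and the tail bar from (199,170) to (206,278). I'll turn those into positions.

```bash
python3 - <<'E'
from h import *
c=manip.camera("wrist")
P={}
for n,a,b in(("nosebar",(337,169),(335.5,282)),("tailbar",(198.5,171),(206,277))):
    A,B=fat_z(c,a,.058)*1e3,fat_z(c,b,.058)*1e3;P[n]=(A+B)/2
    d=A-B;print(n,np.round(P[n],1),"len",round(np.linalg.norm(d),1),"yaw",round(np.degrees(np.arctan2(-d[1],-d[0])),1))
d=P["nosebar"]-P["tailbar"];print(np.linalg.norm(d),np.degrees(np.arctan2(d[1],d[0])))
s=[fat_z(c,p,.012)*1e3 for p in((467,122),(440,288))];print("sill ends",np.round(s,1))
E
```

```text
nosebar [ 559.6 -111.7   58. ] len 93.4 yaw 14.0
tailbar [ 584.5 -219.2   58. ] len 90.3 yaw 13.6
110.35219603400998 103.06371843947835
sill ends [[441.9 -13.7  12. ]
 [605.2  11.4  12. ]]
```

```bash
python3 - <<'E'
from h import *
pose()
c=manip.camera("wrist");save(c,"w2.png");print(np.round(c["pose"],3))
for k in("tray_nose","tray_tail","nose_handle","tail_handle","sill"):
    for r in manip.pinpoint(c,k)[:1]: print(k,np.round(r["at"]),round(r["confidence"],2),np.round(fat_z(c,r["at"],Z[k])*1000,1))
hsv=cv2.cvtColor(c["frame"],cv2.COLOR_RGB2HSV)
m=((hsv[...,0]<18)&(hsv[...,1]>120)&(hsv[...,2]>90)).astype(np.uint8);m[:,:425]=0;m[:,478:]=0;m[:110]=0;m[294:]=0
v,u=np.nonzero(m);w=np.array([fat_z(c,p,.012)[:2] for p in zip(u,v)])*1e3
print("sill",cv2.minAreaRect(w.astype(np.float32)))
o=manip.get_obs();g=o["position"];print("tcp px",fpx(c,g), fpx(c,[.5596,-.1117,.058]),fpx(c,[.558,-.1256,.058]))
E
```

```text
t 3.4 pos [ 559.3 -126.6  201.7] jaw 104.0 F [ 0.   0.4 -0.2] w 50.0
[[-0.243  0.933  0.264  0.493]
 [ 0.97   0.233  0.066 -0.143]
 [ 0.     0.273 -0.962  0.345]
 [ 0.     0.     0.     1.   ]]
tray_nose [345. 210.] 0.63 [ 554.  -102.1    0. ]
tray_tail [192. 206.] 0.65 [ 585.7 -247.9    0. ]
nose_handle [326. 220.] 0.8 [ 555.7 -121.    58. ]
sill [446. 204.] 0.57 [523.2  -6.8   0. ]
sill ((525.3020629882812, -6.864387512207031), (170.19139099121094, 53.85319519042969), 22.841629028320312)
tcp px [314.99614285 300.68838961] [336.53405953 227.70153039] [320.0915244  221.67472632]
```

View pics/w2.png

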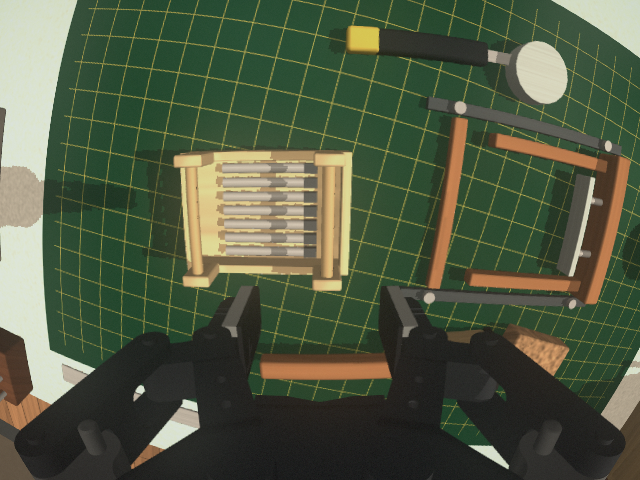

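The arm was still settling in the first wrist view. Now the nose bar shows at col 327, rows 165–279, and agrees with the top camera at about (558,-123). I'm descending to grip it.

Emit:
{"name": "jog_arm", "arguments": {"translation": [[0,2,-15],[-1,3,-35],[-1,3,-55],[-1,3,-75],[-1,3,-92],[-1,3,-108],[-1,3,-122],[-1,3,-135],[-1,3,-146],[-1,3,-155],[-1,3,-160],[-1,3,-162]], "turn": [0,0,0,0,0,0,0,0,0,0,0,0], "grip": 50}}

```text
clock: 4.7
position: [0.5579, -0.1248, 0.039]
ee_rot: [-0.121, 0.993, 0.0, -0.0]
ft_force: [-0.3, 0.7, 0.6]
grip_width: 0.585
```

Emit:
{"name": "jog_arm", "arguments": {"translation": [[0,0,0],[0,0,0],[0,0,0],[0,0,0],[0,0,0],[0,0,0],[0,0,0],[0,0,0]], "turn": [0,0,0,0,0,0,0,0], "grip": 4, "grip_force": 35}}

```text
clock: 5.37
position: [0.5582, -0.124, 0.0396]
ee_rot: [-0.122, 0.993, 0.001, 0.0]
ft_force: [-3.1, 3.6, 6.4]
grip_width: 0.102
```

```bash
python3 - <<'E'
from h import *
pose()
for n in("top","scene"):
    c=manip.camera(n)
    for k in("tray_nose","tray_tail","tail_handle","tray"):
        for r in manip.pinpoint(c,k)[:1]: print(n,k,round(r["confidence"],2),np.round(at_z(c,r["at"],Z[k])*1000,1))
c=manip.camera("wrist");save(c,"w3.png");pose()
E
```

```text
t 5.37 pos [ 558.2 -124.    39.6] jaw 104.0 F [-3.1  3.6  6.4] w 8.7
top tray_nose 0.71 [ 549.8 -106.3    0. ]
top tray 0.68 [372.7  38.6   0. ]
scene tray_nose 0.58 [ 558.5 -111.7    0. ]
scene tray_tail 0.86 [ 591.9 -253.     0. ]
scene tail_handle 0.89 [ 581.9 -230.    58. ]
scene tray 0.8 [ 569.9 -175.9    0. ]
t 5.92 pos [ 558.2 -124.    39.6] jaw 104.0 F [-2.4  4.7  5.9] w 8.7
```

View pics/w3.png

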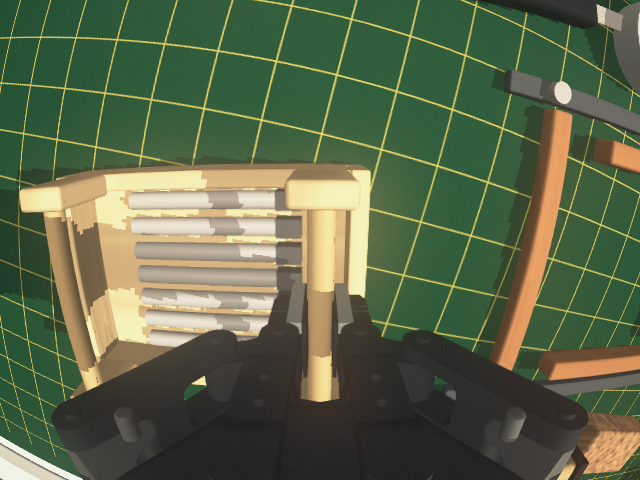

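Third wrist view: the fingers hold the bar near its middle (bar at col 320), with the cheek clear. Now I lift the nose 15 mm and check.

Emit:
{"name": "jog_arm", "arguments": {"translation": [[0,0,2],[0,0,5],[0,0,8],[0,0,11],[0,0,14],[0,0,16],[0,0,16],[0,0,16]], "turn": [0,0,0,0,0,0,0,0], "grip_force": 45}}

```text
clock: 6.58
position: [0.5582, -0.124, 0.0557]
ee_rot: [-0.122, 0.993, 0.001, 0.0]
ft_force: [-0.3, 0.2, -6.2]
grip_width: 0.094
```

Emit:
{"name": "jog_arm", "arguments": {"translation": [[-2,6,0],[-4,13,0],[-7,20,0],[-10,28,0],[-13,36,0],[-16,44,0],[-19,52,0],[-22,60,0],[-25,68,0],[-27,75,0],[-29,81,0],[-30,86,0]], "turn": [0,-0.5,-1,-1.5,-2,-2.6,-3.2,-3.8,-4.4,-4.9,-5.2,-5.4]}}

```text
clock: 7.58
position: [0.5279, -0.0369, 0.0556]
ee_rot: [-0.075, 0.997, 0.001, 0.0]
ft_force: [-0.5, 0.6, -5.6]
grip_width: 0.098
```

```bash
python3 - <<'E'
from h import *
pose()
c=manip.camera("scene");save(c,"s2.png");pose()
for n in("scene","top"):
    c=manip.camera(n)
    for k in("tail_handle","nose_handle"):
        for r in manip.pinpoint(c,k)[:1]: print(n,k,round(r["confidence"],2),np.round(at_z(c,r["at"],.060 if k[0]=='t' else .074)*1000,1))
save(c,"t2.png")
E
```

```text
t 7.58 pos [527.9 -36.9  55.6] jaw 98.6 F [-0.5  0.6 -5.6] w 8.4
t 7.63 pos [527.9 -36.   55.6] jaw 98.6 F [-0.2  1.7 -5.5] w 8.0
scene tail_handle 0.68 [ 537.8 -146.2   60. ]
scene nose_handle 0.69 [531.1 -38.3  74. ]
top nose_handle 0.69 [525.3 -36.3  74. ]
```

View pics/s2.png

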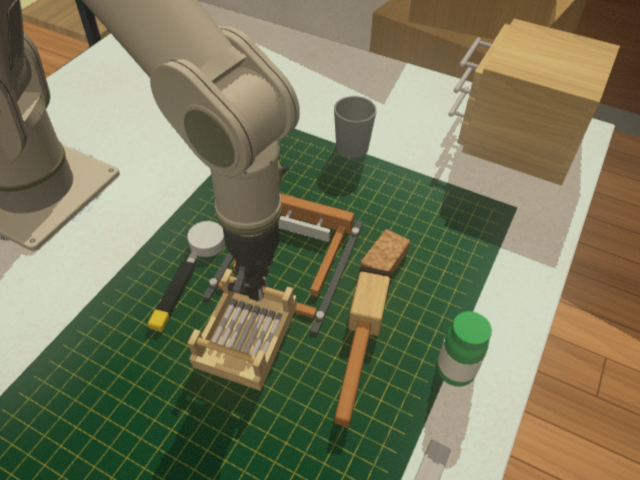

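Scene view: the nose is up and the tail is down just before the sill (tray at about (245,330)). The tail handle reading hints at some yaw slip, so I'll check with the wrist camera.

```bash
python3 - <<'E'
from h import *
pose()
c=manip.camera("wrist");save(c,"w4.png")
for k in("tray_tail","tail_handle","sill"):
    for r in manip.pinpoint(c,k)[:1]: print(k,np.round(r["at"]),round(r["confidence"],2),np.round(fat_z(c,r["at"],Z[k])*1000,1))
E
```

```text
t 7.93 pos [528.4 -38.4  55.8] jaw 98.5 F [-0.3  0.9 -4.4] w 8.5
tray_tail [122. 255.] 0.67 [ 544.9 -159.4    0. ]
tail_handle [ 89. 300.] 0.65 [ 546.9 -147.5   58. ]
sill [367. 259.] 0.65 [524.2 -11.    0. ]
```

View pics/w4.png

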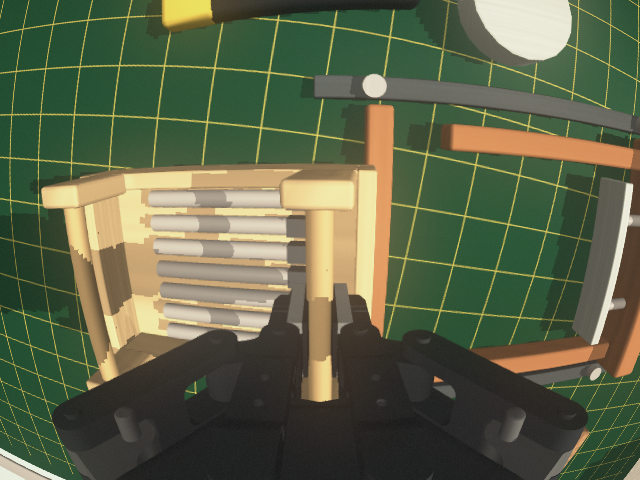

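The wrist view shows the nose edge parallel to the sill, with the nose corner at (376,167) and the sill's end at (367–393,105). Yaw is fine, so I'm computing lateral offset and the sill's far edge.

```bash
python3 - <<'E'
from h import *
c=manip.camera("wrist");d=np.array([-.1495,.9888]);l=np.array([.9888,.1495]);S=np.array([524.1,-8.])
for n,p,z in(("sill far L",(393,107),.012),("sill far R",(385,325),.012),("nosecheek outer",(318,182),.083),("nose wall corner",(376,166),.049),("plate L top",(632,184),.028),("rail L end inner",(446,148),.018),("tailcheek outer",(78,188),.069)):
    w=fat_z(c,p,z)[:2]*1e3;print(n,np.round(w,1),"along",round((w-S)@d,1),"lat",round((w-S)@l,1))
w=manip.get_obs()["position"][:2]*1e3;print("tcp",(w-S)@d,(w-S)@l)
E
```

```text
sill far L [439.7 -13.7] along 7.0 lat -84.3
sill far R [558.5   5.2] along 8.0 lat 36.0
nosecheek outer [474.7 -46.1] along -30.3 lat -54.5
nose wall corner [468.8 -23.4] along -6.9 lat -57.0
plate L top [446.1 142.3] along 160.3 lat -54.7
rail L end inner [455.1  15.5] along 33.6 lat -64.7
tailcheek outer [ 490.2 -143.1] along -128.5 lat -53.7
tcp -30.58967723095702 -0.41427048451605086
```

Lateral offset is 0, the sill is confirmed and the frame is aligned. I'm moving the nose past the sill's near edge and setting it down on the strip.

Emit:
{"name": "jog_arm", "arguments": {"translation": [[-1,5,0],[-1.5,10,0],[-2.3,15,0],[-3,20,0],[-3.3,22,-1],[-3.3,22,-2],[-3.3,22,-3],[-3.3,22,-4],[-3.3,22,-5],[-3.3,22,-5]], "turn": [0,0,0,0,0,0,0,0,0,0]}}

```text
clock: 9.02
position: [0.5253, -0.0158, 0.052]
ee_rot: [-0.075, 0.997, 0.001, 0.001]
ft_force: [-7.5, 4.3, 14.6]
grip_width: 0.096
```

Emit:
{"name": "jog_arm", "arguments": {"translation": [[0,0,0.5],[-0.6,4,0.9],[-1.5,10,1.5],[-2.4,16,2.1],[-3.3,22,2.8],[-4.2,28,3.6],[-4.2,28,3.6]], "turn": [0,0,0,0,0,0,0]}}

```text
clock: 9.6
position: [0.5209, 0.0141, 0.0557]
ee_rot: [-0.075, 0.997, 0.002, 0.001]
ft_force: [-1.6, 2.3, 1.4]
grip_width: 0.095
```

Emit:
{"name": "jog_arm", "arguments": {"translation": [[-0.9,6,1],[-1.8,12,2],[-2.7,18,3.2],[-3.6,24,4.6],[-4.5,30,6.1],[-5.4,36,8],[-6,40,9.2],[-6,40,9.2],[-6,40,9.2]], "turn": [0,0,0,0,0,0,0,0,0]}}

```text
clock: 10.35
position: [0.5149, 0.0543, 0.0649]
ee_rot: [-0.076, 0.997, 0.002, 0.001]
ft_force: [0.2, -0.4, -6.3]
grip_width: 0.094
```

Past the balance point. Lowering the nose inside, in steps.

Emit:
{"name": "jog_arm", "arguments": {"translation": [[0,0,-1.5],[-0.2,1,-3],[-0.3,2,-4.5],[-0.5,3,-6],[-0.6,4,-7],[-0.6,4,-7]], "turn": [0,0,0,0,0,0]}}

```text
clock: 10.85
position: [0.5145, 0.0585, 0.0579]
ee_rot: [-0.076, 0.997, 0.002, 0.001]
ft_force: [-0.1, 2.3, -1.7]
grip_width: 0.101
```

Emit:
{"name": "jog_arm", "arguments": {"translation": [[-0.2,1,-1.5],[-0.3,2,-3],[-0.5,3,-4.5],[-0.6,4,-6],[-0.8,5,-7.5],[-0.9,6,-9],[-1,7,-10],[-1,7,-10]], "turn": [0,0,0,0,0,0,0,0]}}

```text
clock: 11.52
position: [0.5135, 0.0662, 0.0479]
ee_rot: [-0.076, 0.997, 0.002, 0.001]
ft_force: [-2.9, 5.0, 4.3]
grip_width: 0.096
```

```bash
python3 - <<'E'
from h import *
pose()
c=manip.camera("wrist");save(c,"w5.png")
c=manip.camera("scene");save(c,"s3.png")
E
python3 -c "
import cv2,numpy as np
a=cv2.imread('pics/w5.png');b=cv2.imread('pics/s3.png')[200:440,150:470]
cv2.imwrite('pics/m5.png',np.hstack([cv2.resize(a,(440,330)),cv2.resize(b,(360,330))]))"
```

```text
t 11.52 pos [513.5  66.2  47.9] jaw 98.7 F [-2.9  5.   4.3] w 8.2
```

View pics/m5.png

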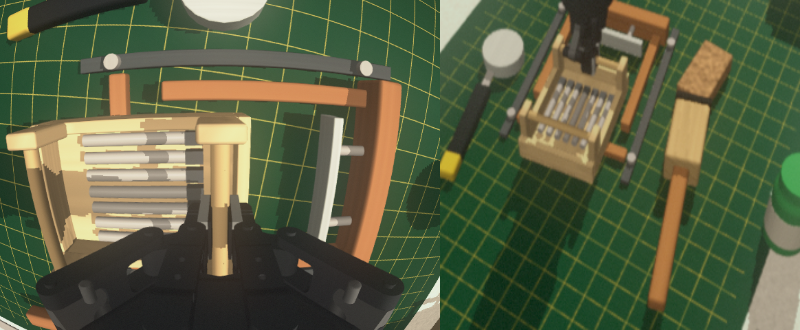

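The tray sits square between the rails, with the plate ahead at col 325 in the left half. Continuing forward and lower.

Emit:
{"name": "jog_arm", "arguments": {"translation": [[-0.8,5,-0.4],[-1.5,10,-0.9],[-2.3,15,-1.4],[-3.1,20,-2],[-3.8,25,-2.6],[-4.6,30,-3.2],[-5.4,35,-3.8],[-6.1,40,-4.4],[-6.9,45,-4.9],[-6.9,45,-4.9]], "turn": [0,0,0,0,0,0,0,0,0,0]}}

```text
clock: 12.45
position: [0.5063, 0.1127, 0.043]
ee_rot: [-0.077, 0.997, 0.002, 0.001]
ft_force: [-0.9, 2.0, 0.6]
grip_width: 0.095
```

Emit:
{"name": "jog_arm", "arguments": {"translation": [[-0.4,2.5,-0.3],[-0.8,5,-0.6],[-1.1,7.5,-0.8],[-1.5,10,-1],[-1.8,11.5,-1.2],[-2,13,-1.3],[-2,13,-1.3]], "turn": [0,0,0,0,0,0,0]}}

```text
clock: 13.03
position: [0.5042, 0.1258, 0.0416]
ee_rot: [-0.077, 0.997, 0.002, 0.001]
ft_force: [-0.3, -1.0, -1.9]
grip_width: 0.097
```

Emit:
{"name": "jog_arm", "arguments": {"translation": [[-0.2,1,-0.1],[-0.3,2,-0.2],[-0.4,2.5,-0.3],[-0.4,3,-0.3],[-0.4,3,-0.3]], "turn": [0,0,0,0,0]}}

```text
clock: 13.45
position: [0.5039, 0.1278, 0.0414]
ee_rot: [-0.076, 0.997, 0.002, 0.001]
ft_force: [-0.1, -6.5, -0.3]
grip_width: 0.095
```

Emit:
{"name": "jog_arm", "arguments": {"translation": [[-0.1,1,0],[-0.3,2,-0.1],[-0.4,3,-0.1],[-0.5,3.5,-0.1],[-0.5,3.5,-0.1]], "turn": [0,0,0,0,0]}}

```text
clock: 13.87
position: [0.5036, 0.1296, 0.0414]
ee_rot: [-0.076, 0.997, 0.001, 0.0]
ft_force: [-0.4, -9.1, 0.7]
grip_width: 0.101
```

Emit:
{"name": "jog_arm", "arguments": {"translation": [[-0.2,1.5,0],[-0.4,3,0],[-0.5,3.5,0],[-0.5,3.5,0],[-0.5,3.5,0]], "turn": [0,0,0,0,0]}}

```text
clock: 14.28
position: [0.5033, 0.1305, 0.0407]
ee_rot: [-0.075, 0.997, -0.0, 0.0]
ft_force: [3.8, -11.8, -7.9]
grip_width: 0.098
```

```bash
python3 - <<'E'
from h import *
pose()
c=manip.camera("wrist");save(c,"w6.png")
c=manip.camera("scene");save(c,"s4.png")
for k in("tail_handle","tray_tail"):
  for r in manip.pinpoint(c,k)[:1]:
    for z in (0,.012): print(k,z,np.round(at_z(c,r["at"],Z[k]+z)*1000,1),r["confidence"])
E
python3 -c "
import cv2,numpy as np
a=cv2.imread('pics/w6.png');b=cv2.imread('pics/s4.png')[200:360,190:370]
cv2.imwrite('pics/m6.png',np.hstack([cv2.resize(a,(400,300)),cv2.resize(b,(400,300))]))"
```

```text
t 14.28 pos [503.3 130.5  40.7] jaw 98.5 F [  3.8 -11.8  -7.9] w 8.4
tail_handle 0 [514.3  29.1  58. ] 0.67
tail_handle 0.012 [519.6  21.2  70. ] 0.67
tray_tail 0 [ 5.267e+02 -3.000e-01  0.000e+00] 0.71
tray_tail 0.012 [531.5  -7.3  12. ] 0.71
```

View pics/m6.png

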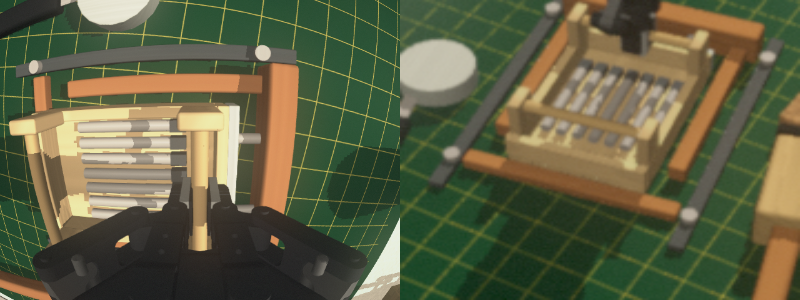

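In the right half the sill looks uncovered in front of the tail, and force and height suggest it dropped. I'm lowering the hand the last millimetre, then checking.

Emit:
{"name": "jog_arm", "arguments": {"translation": [[0,0,-0.5],[0.1,-0.5,-1],[0.1,-1,-1.2],[0.1,-1,-1.2],[0.1,-1,-1.2]], "turn": [0,0,0,0,0]}}

```text
clock: 14.9
position: [0.5038, 0.1276, 0.0397]
ee_rot: [-0.074, 0.997, -0.001, 0.0]
ft_force: [0.6, -8.8, 0.3]
grip_width: 0.098
```

```bash
python3 - <<'E'
from h import *
pose()
c=manip.camera("wrist");save(c,"w7.png")
d=np.array([-.1495,.9888]);S=np.array([524.1,-8.])
for k in("tail_handle","tray_tail"):
  for r in manip.pinpoint(c,k)[:1]:
    for z in (0,.012):
      w=fat_z(c,r["at"],Z[k]+z)[:2]*1000; print(k,z,np.round(w,1),(w-S)@d,r["confidence"])
E
```

```text
t 14.9 pos [503.8 127.6  39.7] jaw 98.4 F [ 0.6 -8.8  0.3] w 8.4
tail_handle 0 [520.6  18.1] 26.343698927227127 0.94
tail_handle 0.012 [512.4  27.8] 37.13190251854217 0.94
tray_tail 0 [523.    0.7] 8.754815649180568 0.63
tray_tail 0.012 [517.3   8.4] 17.273927080193022 0.63
```

TCP z 39.7 mm, vertical force about 0, spring force about 9 N and tail handle at z = 58 mm all agree: it's docked flat. Releasing and retreating.

Emit:
{"name": "jog_arm", "arguments": {"translation": [[0,0,0],[0,0,0],[0,0,0],[0,0,0],[0,0,0],[0,0,0]], "turn": [0,0,0,0,0,0], "grip": 40}}

```text
clock: 15.55
position: [0.5038, 0.128, 0.0397]
ee_rot: [-0.074, 0.997, -0.001, 0.0]
ft_force: [-0.3, -0.1, -0.5]
grip_width: 0.468
```

Emit:
{"name": "jog_arm", "arguments": {"translation": [[0,0,8],[0,0,20],[0,0,35],[0,0,55],[0,0,75],[0,0,95],[0,0,115],[0,0,140],[0,0,165],[-15,20,185],[-40,50,195],[-60,80,200]], "turn": [0,0,0,0,0,0,0,0,0,0,0,0]}}

```text
clock: 16.55
position: [0.4437, 0.2083, 0.2432]
ee_rot: [-0.072, 0.997, 0.0, 0.002]
ft_force: [0.5, 1.4, -0.6]
grip_width: 0.467
```

Emit:
{"name": "jog_arm", "arguments": {"translation": [[-15,30,0],[-35,65,0],[-55,100,0],[-75,135,0],[-95,170,0],[-110,200,0],[-120,220,0],[-120,220,0],[-120,220,0]], "turn": [0,0,0,0,0,0,0,0,0]}}

```text
clock: 17.3
position: [0.323, 0.429, 0.2441]
ee_rot: [-0.073, 0.997, 0.0, 0.003]
ft_force: [0.7, 0.2, 1.2]
grip_width: 0.466
```

```bash
python3 - <<'E'
from h import *
pose()
d=np.array([-.1495,.9888]);l=np.array([.9888,.1495]);S=np.array([524.1,-8.])
f=[]
for n in("top","scene"):
  c=manip.camera(n);f.append(c["frame"][:,:,::-1])
  for k in("tail_handle","nose_handle","tray_tail","tray_nose"):
    for r in manip.pinpoint(c,k)[:1]:
      w=at_z(c,r["at"],Z[k])[:2]*1000; print(n,k,round((w-S)@d,1),round((w-S)@l,1),round(r["confidence"],2))
a=cv2.resize(f[0][180:360,240:440],(400,360));b=cv2.resize(f[1][180:360,190:390],(400,360))
cv2.imwrite("pics/f.png",np.hstack([a,b]))
E
```

```text
t 17.3 pos [323.  429.  244.1] jaw 98.4 F [0.7 0.2 1.2] w 39.8
top tail_handle 29.9 -5.2 0.62
top nose_handle 134.7 -4.3 0.74
top tray_tail 4.2 1.5 0.59
top tray_nose 157.2 -1.7 0.91
scene tail_handle 23.6 -4.3 0.66
scene nose_handle 129.1 0.8 0.94
scene tray_tail 5.2 5.8 0.89
scene tray_nose 142.6 7.6 0.86
```

View pics/f.png

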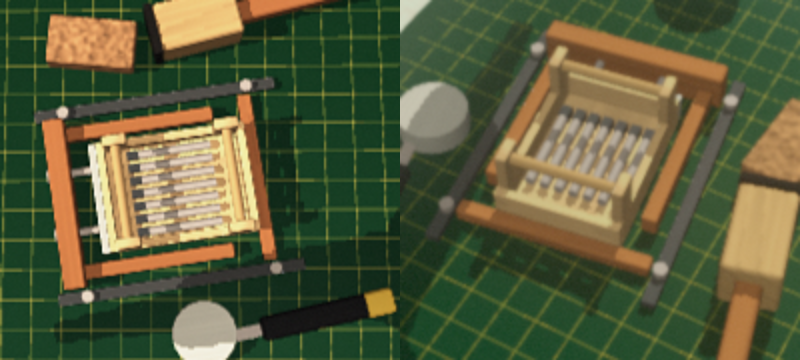

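The tray appears docked. I'll use one last enlarged overlay to compare the flat and tail-on-sill rim predictions.

```bash
python3 - <<'E'
from h import *
d=np.array([-.1495,.9888]);l=np.array([.9888,.1495]);S=np.array([524.1,-8.])
def W(a,b,z): return np.r_[(S+a*d+b*l)/1e3,z/1e3]
out=[]
for n,(x0,y0) in(("scene",(225,255)),("top",(325,225))):
  c=manip.camera(n);f=cv2.resize(c["frame"][y0:y0+90,x0:x0+100],None,fx=4,fy=4,interpolation=cv2.INTER_CUBIC)[:,:,::-1].copy()
  for dz,col in((0,(255,0,0)),(12,(255,0,255))):
    for a,b1,b2,z in((7,-55,55,32),(27,-45,45,63)):
      p=[tuple(int(v) for v in (px(c,W(a,b,z+dz))-[x0,y0])*4) for b in(b1,b2)];cv2.line(f,*p,col,1)
  out.append(f)
cv2.imwrite("pics/o.png",np.hstack(out))
E
```

View pics/o.png

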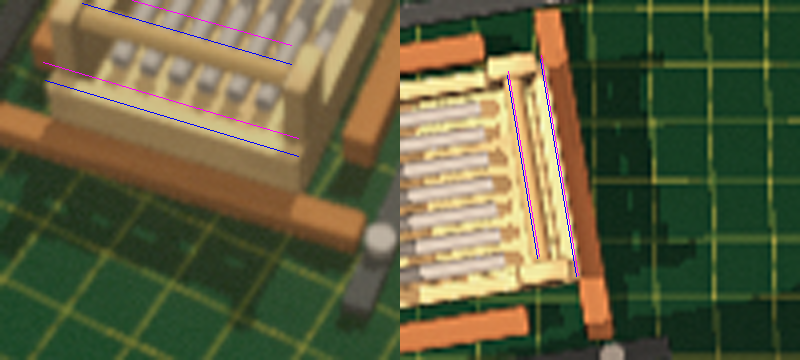

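The blue lines (flat prediction) lie on the tail rim and bar, while the magenta lines (tail raised) miss them in the scene view. The sill is uncovered in front, so I'm handing in.

```bash
python3 -c "
from workcell import manip
print(manip.hand_in())"
```

```text
the job is handed in; nothing more can be done
None
```

The tray is docked. It lies flat behind the sill, held by the sprung plate. The arm has let go and is clear, and I handed in at about 17.5 s.

I pinched the nose bar, lifted the nose about 16 mm with the tail on the bench, and squared the tray to the sill. The nose then went down on the sill, over it and into the bay, and I pushed the plate until the rear end dropped in.

**Checks that agreed:**
- **Before release:** the hand was back at the height of the flat grasp (39.7 mm against 39.6), with no vertical load. The spring pushed back with about 9 N.
- **After release:** in the scene view the tail rim and bar match a flat tray, not one with its tail up on the sill. The top view can't tell the two apart, but fits either.
- **Other things on the bench:** the mallet, sanding block, tin and knife look undisturbed in the last pictures. I did not check the pen pot there.

**Less clean:**
- **Load on the sill:** setting the nose on it gave a brief 14.6 N on the wrist at the one reading I took. That is perhaps 18 N on the sill, under the 30 N limit, and I eased off at once.
- **Push on the plate:** the highest reading was about 12 N.
- **Point detections:** in the final pictures they scattered by up to about 10 mm, so I relied on the overlay and the forces instead.

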